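Return a measuring slide to its datum against the backlash and clamp it

TASK

Pinch the crank handle of the measuring slide lightly (no more than 20 N) and wind back anticlockwise past the zero mark until the slide itself is drawn back beyond its datum, then come back clockwise and stop with the zero line on the index and the slack taken up. Let go, and swing the clamp lever clockwise, seen from above, until it nips up firmly, about 10 N at its ball and never 20 N. Do not force the crank, press on the slide or disturb the loose things lying round about.

Things in the scene. Friction and masses are not known exactly. Their poses are not given: they have to be found in the camera images.
- stage: Measuring slide: fixed white plinth 110 x 220 x 68 mm, blue cover plate, steel ways up to 102 mm high. Origin under the plinth's centre, on the bench; y is the slide's travel and the screw's axis, x level across it, z up. Handwheel at its -y end, clamp at its -x side (dark bracket to x = -90 mm, 97 mm high).
- slide_top (a point): Centre of the top of the moving slide, a dark plate 100 x 100 x 22 mm; its specimen holder reaches 147 mm above the bench. At the datum it is at (0, 0, 125 mm) in the stage's frame. 5 mm per turn, to +y when driven clockwise. The screw is worn: 25 to 45 degrees of wheel turn are lost at each reversal, 0.5 mm of the slide, before the slide follows.
- wheel_hub (a point): Centre of the handwheel's outer face, on the screw's axis, 92 mm above the bench. Aluminium disc, 100 mm diameter, 15 mm thick, square to the stage's y. Clockwise is as seen from its free side, looking along the stage's +y: the handle goes from the top towards the stage's +x. Many turns either way, stays where it is left. 50 divisions per turn on the collar behind it.
- crank_grip (a point): Place to pinch the crank handle: black sleeve of 20 mm diameter along the stage's y, free to spin on its pin, 40 mm from the wheel's axis. It ends 25 mm beyond this point (-y); the wheel is 54 mm the other way. The dial is at zero when the handle is straight above the hub; it starts 0.6 to 2.3 rad clockwise of that. Turning takes 1 N within the slack, 5 to 6 N driving the slide.
- clamp_pivot (a point): Fixed point on the upright axis of the clamp lever, at the height of the ball's centre (124.5 mm above the bench), at (-74, 0) mm in the stage's frame. The boss below it: radius 13 mm, top at 122 mm.
- clamp_ball (a point): Centre of the black ball (22 mm) on the clamp lever, 60 mm from the upright pivot axis. Starts loose, pointing to the stage's -x within 0.85 rad. Clockwise from above (ball towards the stage's +y) tightens: 0.6 to 0.95 rad loose at 1 N, then it bites at 6 N, at an angle that varies with wear, and stiffens by 0.8 N per mm. Firm is 9 to 12 N at the ball. Stays when let go.
- clamp_shoe (a point): Centre of the top of the brass shoe (12 x 22 x 12 mm) between clamp and slide, 117 mm above the bench. Stands still while the lever is loose; after the bite the cam pushes it to the stage's +x by 0.1 mm per mm of ball travel.
- adaptor: Bystander: loose black lens adaptor ring, 60 mm diameter, 22 mm high, beyond the stage; origin at the centre of its underside.
- spare: Bystander: loose aluminium block 56 x 44 x 18 mm at the stage's +y end; origin at the centre of its underside.
- cleaner: Bystander: loose small bottle, 36 mm diameter, 85 mm high, beyond the stage; origin at the centre of its underside.
- driver: Bystander: loose screwdriver 160 mm long with black handle, beyond the stage; origin at its middle, on the bench.

How it is judged:
On the way, in this order (a step that is already met when the one before it is completed fails the run):
1. slide drawn back past the datum, clamp still loose (y of slide_top in the frame of stage below -0.0001 m and distance of clamp_shoe from where it was at the start of the episode below 0.0001 m), for 0.1 s.
2. dial at zero, slack taken up, slide at the datum (x of crank_grip in the frame of stage between -0.0025 and 0.0025 m and height (world z) of crank_grip above 0.12 m and y of slide_top in the frame of stage between -0.0001 and 0.0001 m), for 0.2 s.
3. clamp nipped up firmly (distance of clamp_shoe from where it was at the start of the episode above 0.0002 m), for 0.2 s.
At the end, for the whole second after the job is handed in: Crank handle straight above the hub within 2.5 mm (dial within half a division of zero), slide within 0.1 mm of its datum (so the slack is taken up clockwise; else it is up to 0.5 mm off), clamp shoe pushed in by over 0.2 mm (about 8 N at the ball); nothing touched (all of step 2 and distance of clamp_shoe from where it was at the start of the episode above 0.0002 m).
It fails at once if the crank or handwheel is squeezed or forced (both pads' squeeze and the load together over 60 N) (contact force between anything else and wheel above 60 N).
It fails at once if the clamp lever is forced beyond 20 N (contact force between anything else and lever above 20 N).
It fails at once if the robot pushes on the slide or the specimen (contact force between the arm and slide above 3 N).
It fails at once if a bystander is moved (distance of any of adaptor, spare, cleaner, driver from where it was at the start of the episode above 0.015 m).
It also fails if it takes over 72 s, if anything falls off the work surface, if the arm or the gripper's body presses on something with over 40 N, if the wrist force passes 120 N, or if a joint passes its speed limit or range.

ROBOT

A 6-joint arm with a two-finger parallel gripper is mounted at the origin on the work surface. World frame = base frame: x ahead of the robot, y to its left, z up, the work surface at z = 0. Lengths are in m, angles in rad, forces in N, time in s.
With the tool pointing down it reaches from about 0.3 to 0.875 m from the base axis. Payload 6.4 kg.
Tool frame: the origin (TCP) lies at the very end of the fingers, on their centre line; the grasp point (between the pads) lies 19 mm behind it; z points along the fingers, y is the line along which they close (so a half turn about z gives the same grasp; the last joint's range is limited). The gripper opens to 88 mm and grips with 3 to 60 N. Pads are 18 mm wide; open, the fingers measure 123 mm over their backs; the gripper's body (75 mm by 187 mm) begins 45 mm behind the grasp point.
Start: joints at [-1.513, 0.181, 1.607, -0, 1.354, -0.206], TCP at [0.15, -0.555, 0.239] pointing down, gripper open.
Joint ranges: [-2.99, 2.99], [-0.89, 2.07], [0.3, 2.58], [-1.14, 4.28], [0, 2.63], [-3.12, 3.12]. Speed limits (rad/s): [2.57, 2.57, 3.01, 3.14, 3.14, 3.14].

INTERFACE

Orientations are given as a 3x3 rotation matrix whose columns are the frame's x, y, z axes.
In Python, from rig import r gives the robot as it stands. The module is installed in compiled form; this text tells all that it offers.
- The arm moves only by the tool apply_moves, never from a script. Its argument "moves" is a list of rows, each an object with "linear": the shift along the tool's x, y, z in m, a list of three; "delta_rot": the turn, a rotation vector about the tool's x, y, z in degrees, a list of three. In form: [{"linear": [dx, dy, dz], "delta_rot": [ax, ay, az]}, ...]. A call has 1 to 12 rows; each row shifts and turns the commanded pose from where the row before left it, along the tool's axes as they then stand; what a row does not reach is not made up. A row lasts 1/10 s, in which the tool goes at most 50 mm and 8.59 degrees, less where a joint would pass 70% of its speed; a pose out of reach is approached as far as the arm can. A call is refused whole if a number of a shift passes 0.05 or a number of a turn 8.59, either way. A call with a gripper value outside its range is refused whole. "jaw" is the finger opening in m, from 0 to 0.0881, set as the call begins (left out, the last holds). The fingers move at their own pace and stop on an object; "grip_force" is the grip in N (left out, the last holds). Time passes only in rows, so rows that do not move let the fingers close. It gives the time, the measured TCP pose, the force, the opening and the grip force at its end, in the units of the state.
- r.observe(): the state, without advancing time (a new reading comes with each control period).
- r.capture(name): name is "scene" or "top"; returns the picture (384x512x3 uint8, red, green, blue); there is no depth.
- r.calibration(name): a dict with "fx", "fy", "cx", "cy" (pixels), "world_from_camera" (4x4, takes a point from camera to world coordinates). Camera axes: x right, y down, z forward; pixel columns grow to the right and rows downward; lengths in m; the calibration is good to about 2 mm. A picture is of the moment at which its call begins. calibration takes no time and is no camera call.
- r.hand_in(): hands the job in; it is judged then, once.
Trained networks look in the newest picture that a camera, given by its name, has taken for a name from the list of things; names that differ only in an ending like _2 or _b are one class to them, and where a whole thing is asked for, a point or a joint stands for the part that bears it (a point fixed in the world has none). Each returns a list of dicts, best first, with "conf" (0 to 1); they miss things now and then, are a little off and sometimes report something else, mostly with a low value. They report only what shows in the picture. A call takes as long as a camera call.
- r.regions_of(target, camera): "region" (384x512 bool, what is visible of it) and "bbox" ([centre column, centre row, width, height] in pixels, round what is visible of it).
- r.tip_of(target, camera): "position" ([column, row] in pixels: a listed point, or the origin of a listed thing).
The state is a dict: "clock": time; "joints": joint angles; "qvel": joint speeds; "joint_efforts": joint torques, N m; "ee_pos": TCP position; "tcp_rot": TCP orientation; "ft_force": force on the tool from outside, world axes, zero at the start; "wrist_torque": the same for the moment, N m; "width": opening from 0.0 (shut) to 1.0 (fully open); "finger_force": force on a finger pad.
Only numpy, scipy, OpenCV 4.12 (cv2) and the standard library are available. Lean on these libraries where they do the work, as an engineer would, in place of code of your own. Each camera call takes 0.05 s, during which the arm holds its last target. There are 200 camera calls.

## Working session

There is one attempt and no reset: what is moved stays moved. The work goes in short steps, Python scripts to look and compute and a tool call to move; the robot and the scene stay as the last step left them, time stands still between calls to the robot, and variables do not carry over. Pictures are saved under pics/ and viewed, at most 10 in all, crops included, and the job is handed in when it is done.

Besides the shell and the picture viewer there is one more tool, called after "Request:" as name(argument=value, ...) on one line, values as JSON. apply_moves: Moves the arm, as the interface text tells. Its arguments: {"type":"object","properties":{"moves":{"type":"array","items":{"type":"object","properties":{"linear":{"type":"array","items":{"type":"number"}},"delta_rot":{"type":"array","items":{"type":"number"}}}}},"jaw":{"type":"number"},"grip_force":{"type":"number"}},"required":["moves"]}

```bash
mkdir -p pics; cat > h.py <<'E'
import numpy as np, cv2
from rig import r
def ray(cam,px):
    c=r.calibration(cam);T=np.array(c["world_from_camera"])
    d=T[:3,:3]@np.array([(px[0]-c["cx"])/c["fx"],(px[1]-c["cy"])/c["fy"],1]);return T[:3,3],d
def atz(cam,px,z):
    o,d=ray(cam,px);return o+d*(z-o[2])/d[2]
def proj(cam,p):
    c=r.calibration(cam);T=np.linalg.inv(np.array(c["world_from_camera"]))
    q=T[:3,:3]@np.array(p)+T[:3,3];return np.array([c["fx"]*q[0]/q[2]+c["cx"],c["fy"]*q[1]/q[2]+c["cy"]])
def tri(pa,pb):
    a,d=ray("scene",pa);b,e=ray("top",pb)
    s=np.linalg.lstsq(np.c_[d,-e],b-a,rcond=None)[0];P,Q=a+d*s[0],b+e*s[1]
    return (P+Q)/2,np.linalg.norm(P-Q)
def save(cam,name):
    im=np.array(r.capture(cam));cv2.imwrite("pics/"+name,im[:,:,::-1]);return im
E
python3 - <<'E'
from h import *
np.set_printoptions(precision=4,suppress=True)
a=save("scene","s0.png");b=save("top","t0.png")
cv2.imwrite("pics/s0.png",cv2.resize(a[:,:,::-1],(800,600),interpolation=3))
cv2.imwrite("pics/t0.png",cv2.resize(b[:,:,::-1],(800,600),interpolation=3))
for n,z in dict(stage=0,slide_top=.125,wheel_hub=.092,crank_grip=None,clamp_pivot=.1245,clamp_ball=.1245,clamp_shoe=.117,adaptor=0,spare=0,cleaner=0,driver=0).items():
    P={}
    for c in("scene","top"):
        for d in r.tip_of(n,c)[:2]:
            px=np.array(d["position"]);P.setdefault(c,px)
            print(n,c,round(d["conf"],2),px,atz(c,px,z) if z is not None else "")
    if len(P)==2: print("   tri",*tri(P["scene"],P["top"]))
for c in("scene","top"):print(c,np.array(r.calibration(c)["world_from_camera"]))
s=r.observe();print(s)
E
```

```text
stage scene 0.8 [286.7 209.4] [0.583  0.1609 0.    ]
stage top 0.87 [234.6 205.1] [0.5818 0.1645 0.    ]
stage top 0.63 [325.3 188.8] [ 0.6274 -0.0737  0.    ]
   tri [0.5828 0.1632 0.0028] 0.0034198490361828228
slide_top scene 0.84 [292.9 185.3] [0.5837 0.1745 0.125 ]
slide_top top 0.9 [230.5 198.2] [0.5905 0.1697 0.125 ]
slide_top top 0.55 [216.2 147.5] [0.709 0.205 0.125]
   tri [0.5874 0.1725 0.127 ] 0.008206926484030642
wheel_hub scene 0.89 [246.2 139.6] [0.58   0.0013 0.092 ]
wheel_hub scene 0.74 [274.5 289.3] [0.7394 0.3193 0.092 ]
wheel_hub top 0.66 [302.8 205.3] [ 0.5778 -0.002   0.092 ]
   tri [ 0.5779 -0.0026  0.0863] 0.0005927803799927009
crank_grip scene 0.73 [219.4 129.4] 
crank_grip top 0.8 [320.5 188.8] 
   tri [ 0.6181 -0.0431  0.1118] 0.005692828616631744
clamp_pivot scene 0.96 [317.8 164.9] [0.5102 0.1659 0.1245]
clamp_pivot top 0.81 [226.9 232.7] [0.5111 0.1767 0.1245]
clamp_pivot top 0.47 [156.5 211.2] [0.5586 0.3395 0.1245]
   tri [0.5137 0.1737 0.1365] 0.006882212811370744
clamp_ball scene 0.7 [334.5 152.5] [0.461  0.1625 0.1245]
clamp_ball scene 0.48 [221.8 12
[... 1097 characters left out ...]
 0.0105 -0.9952  0.0976  0.5216]
 [-0.9999 -0.0113 -0.0076  0.1266]
 [ 0.0087 -0.0975 -0.9952  1.0537]
 [ 0.      0.      0.      1.    ]]
{'clock': 1.2, 'joints': array([-1.5133,  0.1808,  1.607 , -0.    ,  1.3538, -0.2063]), 'qvel': array([ 0.0002,  0.0002, -0.0004,  0.0007,  0.0001,  0.0006]), 'joint_efforts': array([  0.0003, -43.3835, -34.2177,   0.0702,   0.0308,  -0.    ]), 'ee_pos': array([ 0.1499, -0.5551,  0.2387]), 'tcp_rot': array([[ 0.9654,  0.2607, -0.    ],
       [ 0.2607, -0.9654,  0.    ],
       [-0.    , -0.    , -1.    ]]), 'ft_force': array([-0.1903, -0.3703,  0.0385]), 'wrist_torque': array([ 0.0097, -0.0009, -0.0171]), 'finger_force': 0.0, 'width': 1.0004712054411322}
```

View pics/s0.png

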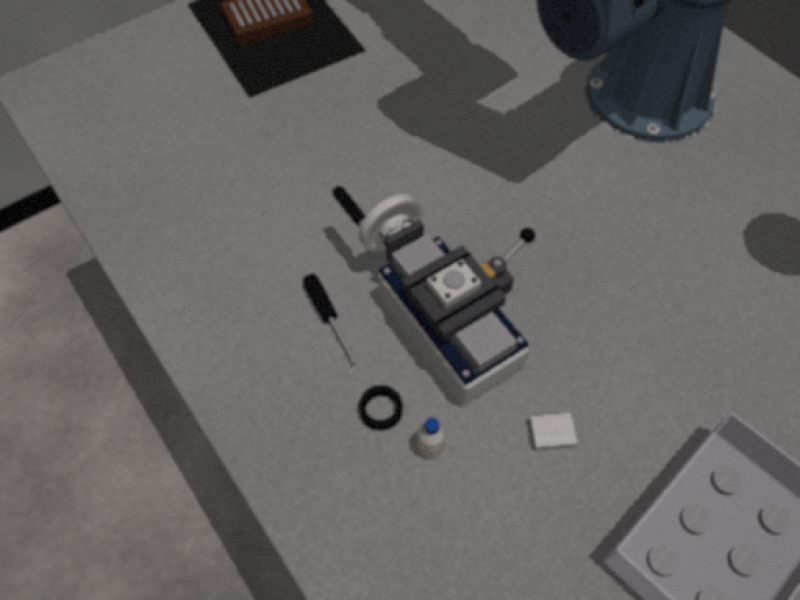

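View pics/t0.png

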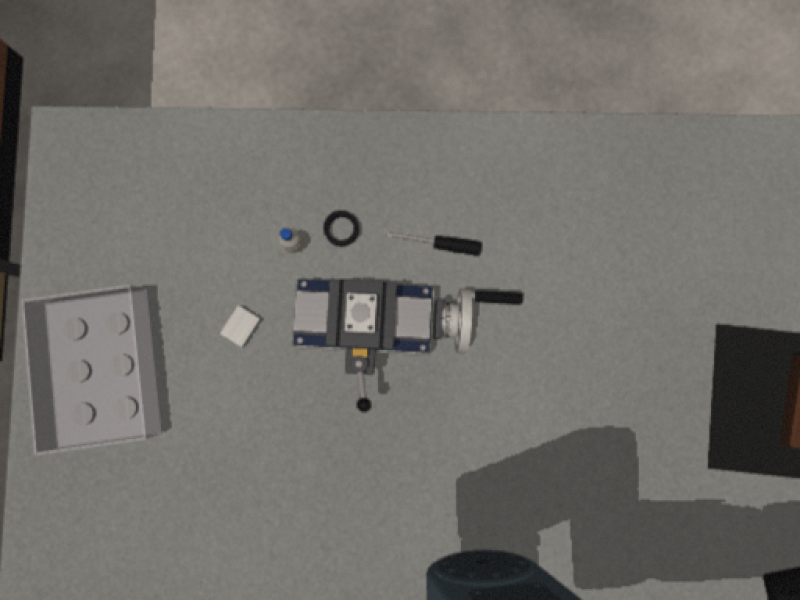

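The scene view shows the handwheel at about (390,222), the black handle at (348,203) and the lever ball at (528,235) in the enlarged picture. In the top view the stage lies nearly along world y, with the handle level on the +x side at (498,297) and the ball at (363,405). The bystanders are all at the far side.

I'll get the stage yaw from the blue plate.

```bash
python3 - <<'E'
from h import *
np.set_printoptions(precision=4,suppress=True)
b=r.capture("top").astype(int)
R,G,B=b[...,0],b[...,1],b[...,2]
m=((B-R>18)&(R<60)).astype(np.uint8); m[:, :180]=0;m[:,290:]=0;m[:170]=0;m[240:]=0
pts=np.argwhere(m)[:,::-1].astype(float)
W=np.array([atz("top",p,.07)[:2] for p in pts]).astype(np.float32)
c,wh,a=cv2.minAreaRect(W);print(len(pts),c,wh,a)
# handle: black sleeve
m=((b.max(2)<45)).astype(np.uint8);m[:,:300]=0;m[:,340:]=0;m[:178]=0;m[202:]=0
p=np.argwhere(m)[:,::-1].astype(float)
H=np.array([atz("top",q,.1)[:2] for q in p]);u=np.linalg.svd(H-H.mean(0))[2][0]
print("handle",len(p),H.mean(0),H.min(0),H.max(0),u,np.arctan2(u[0],u[1]))
for n in("wheel_hub","crank_grip"):
    for c in("scene","top"):
        g=r.regions_of(n,c)
        for d in g[:1]:print(n,c,d["conf"],d["bbox"])
# predicted handle pos vs. angle, compare to both tips
hub=np.array([.578,-.001,.092]);
for th in np.arange(.6,2.4,.2):
    P=hub+np.array([.025,1,0])*-.054+np.array([1,-.025,0])*.04*np.sin(th)+np.array([0,0,.04*np.cos(th)])
    print(round(th,2),P,proj("scene",P)-[219.4,129.4],proj("top",P)-[320.5,188.8])
E
```

```text
364 (0.5864269733428955, 0.16918295621871948) (0.2081460803747177, 0.10059232264757156) 87.0969009399414
handle 204 [ 0.6149 -0.0386] [ 0.607  -0.0731] [ 0.6237 -0.0038] [-0.0371 -0.9993] -3.1045298815050257
wheel_hub scene 0.7 [238.9, 140.4, 54.1, 38.6]
wheel_hub top 0.95 [309.8, 204.7, 52.8, 40.4]
crank_grip scene 0.73 [224.7, 131.7, 20.3, 25.3]
crank_grip top 0.57 [320.3, 189.6, 36.8, 7.6]
0.6 [ 0.5992 -0.0556  0.125 ] [  4.7008 -10.9338] [7.2669 6.7084]
0.8 [ 0.6053 -0.0557  0.1199] [ 2.5847 -8.247 ] [6.8812 4.2777]
1.0 [ 0.6103 -0.0558  0.1136] [ 0.9496 -5.4916] [6.4003 2.4051]
1.2 [ 0.6139 -0.0559  0.1065] [-0.1397 -2.7867] [5.8464 1.158 ]
1.4 [ 0.6161 -0.056   0.0988] [-0.6444 -0.2465] [5.244  0.5734]
1.6 [ 0.6166 -0.056   0.0908] [-0.5534  2.0256] [4.6186 0.6588]
1.8 [ 0.6156 -0.056   0.0829] [0.1189 3.9415] [3.9952 1.3947]
2.0 [ 0.613  -0.0559  0.0754] [1.334  5.4308] [3.3976 2.7377]
2.2 [ 0.609  -0.0558  0.0685] [3.0334 6.4432] [2.8478 4.6242]
```

Request:
apply_moves(moves=[{"delta_rot":[0,0,-8.2]},{"delta_rot":[0,0,-8.2]},{"delta_rot":[0,0,-8.2]},{"delta_rot":[0,0,-8.2]},{"delta_rot":[0,0,-8.2]},{"delta_rot":[0,0,-8.2]},{"delta_rot":[0,0,-8.2]},{"delta_rot":[0,0,-8.2]},{"delta_rot":[0,0,-8.2]}])

```text
invalid input at $.moves[0]: expected keys linear, delta_rot
```

Request:
apply_moves(moves=[{"linear":[0,0,0],"delta_rot":[0,0,-8.07]},{"linear":[0,0,0],"delta_rot":[0,0,-8.07]},{"linear":[0,0,0],"delta_rot":[0,0,-8.07]},{"linear":[0,0,0],"delta_rot":[0,0,-8.07]},{"linear":[0,0,0],"delta_rot":[0,0,-8.07]},{"linear":[0,0,0],"delta_rot":[0,0,-8.07]},{"linear":[0,0,0],"delta_rot":[0,0,-8.07]},{"linear":[0,0,0],"delta_rot":[0,0,-8.07]},{"linear":[0,0,0],"delta_rot":[0,0,-8.07]}], jaw=0.06, grip_force=12)

```text
clock: 2.35
ee_pos: [0.1499, -0.5551, 0.2387]
tcp_rot: [[0.034, 0.999, -0.0], [0.999, -0.034, 0.0], [0.0, -0.0, -1.0]]
ft_force: [0.8, -0.2, 0.0]
width: 0.681
finger_force: 0.0
```

Request:
apply_moves(moves=[{"linear":[0.037,0.032,0],"delta_rot":[0,0,0]},{"linear":[0.037,0.032,0],"delta_rot":[0,0,0]},{"linear":[0.037,0.032,0],"delta_rot":[0,0,0]},{"linear":[0.037,0.032,0],"delta_rot":[0,0,0]},{"linear":[0.037,0.032,0],"delta_rot":[0,0,0]},{"linear":[0.037,0.032,0],"delta_rot":[0,0,0]},{"linear":[0.037,0.032,0],"delta_rot":[0,0,0]},{"linear":[0.037,0.032,0],"delta_rot":[0,0,0]},{"linear":[0.037,0.032,0],"delta_rot":[0,0,0]},{"linear":[0.037,0.032,0],"delta_rot":[0,0,0]},{"linear":[0.037,0.032,0],"delta_rot":[0,0,0]},{"linear":[0.0,0.0,0],"delta_rot":[0,0,0]}])

```text
clock: 3.55
ee_pos: [0.5206, -0.1578, 0.2389]
tcp_rot: [[0.033, 0.999, 0.002], [0.999, -0.033, 0.001], [0.001, 0.002, -1.0]]
ft_force: [-0.5, -1.1, -0.9]
width: 0.68
finger_force: 0.0
```

Request:
apply_moves(moves=[{"linear":[0.034,0.031,0],"delta_rot":[0,0,0]},{"linear":[0.034,0.031,0],"delta_rot":[0,0,0]},{"linear":[0.033,0.03,0],"delta_rot":[0,0,0]},{"linear":[0,0,0.03],"delta_rot":[0,0,0]},{"linear":[0,0,0.03],"delta_rot":[0,0,0]},{"linear":[0,0,0.02],"delta_rot":[0,0,0]},{"linear":[0,0,0],"delta_rot":[0,0,0]}])

```text
clock: 4.25
ee_pos: [0.6111, -0.0648, 0.155]
tcp_rot: [[0.04, 0.999, -0.007], [0.999, -0.04, 0.002], [0.002, -0.007, -1.0]]
ft_force: [-0.6, -0.2, -0.1]
width: 0.682
finger_force: 0.0
```

```bash
python3 - <<'E'
from h import *
a=save("scene","x.png");b=save("top","x.png")
A=a[90:190,190:290];B=b[140:240,270:370]
cv2.imwrite("pics/c1.png",cv2.resize(np.hstack([A,B])[:,:,::-1],(800,400),interpolation=2))
s=r.observe();print(s["ee_pos"],s["joints"],s["tcp_rot"])
print(proj("top",s["ee_pos"]),proj("scene",s["ee_pos"]))
E
```

```text
[ 0.6135216  -0.06550959  0.15900652] [-2.98423222e-01  3.50610144e-01  1.56517898e+00 -1.04128337e-04
  1.22616584e+00 -2.58516504e-01] [[ 3.98609566e-02  9.99205166e-01 -3.75115159e-04]
 [ 9.99205236e-01 -3.98609545e-02  1.28512989e-05]
 [-2.11136403e-06 -3.75329296e-04 -9.99999930e-01]]
[335.11971778 187.96111172] [214.93767941 108.64064695]
```

View pics/c1.png

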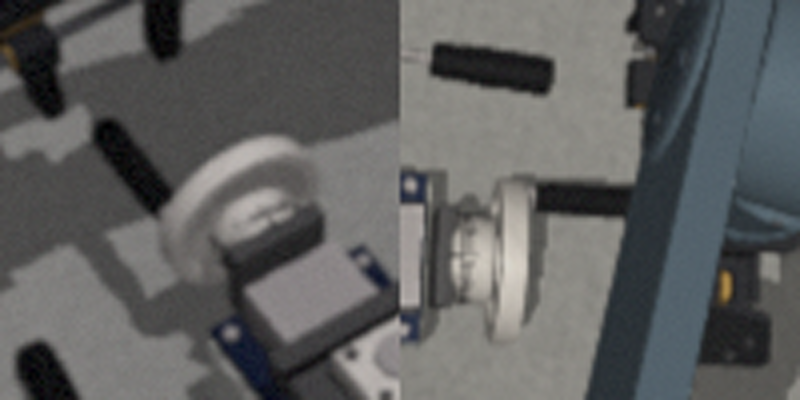

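The scene half shows the handle ending at about (216,121), just in front of the two open fingers. The top half shows the handle at row 189 and the wheel's rim at rows 184–226, with the forearm hiding the fingers.

```bash
python3 - <<'E'
from h import *
np.set_printoptions(precision=4,suppress=True)
s=.04
ey=np.array([s,1,0]);ex=np.array([1,-s,0]);ez=np.array([0,0,1.])
H0=atz("top",[301,204.8],.092);print("hub from rim",H0)
from scipy.optimize import least_squares
def pts(v):
    hub=np.array([v[0],v[1],.092]);o=.04*(np.sin(v[2])*ex+np.cos(v[2])*ez)
    return hub,o
def res(v):
    h,o=pts(v)
    e=proj("scene",h+o-.079*ey)-[216.3,121.3]
    t=proj("top",h+o-.03*ey)[1:]-[189.2]
    g=proj("scene",h+o-.054*ey)-[219.4,129.4]
    c=proj("top",h)[1:]-[204.8]
    w=proj("scene",h)-[246.2,139.6]
    return np.r_[e,t,g*.5,c,w*.5]
for t0 in(1.,1.9):
    q=least_squares(res,[.578,0,t0]);h,o=pts(q.x);print(q.x,q.cost,q.fun,"grip",h+o-.054*ey)
E
```

```text
hub from rim [0.579  0.0023 0.092 ]
[0.5787 0.0063 1.2037] 1.5328669320661583 [-1.0591  0.0952  0.2223  0.7642 -0.4265  0.0764  0.8786  0.5847] grip [ 0.6139 -0.0491  0.1064]
[0.5787 0.0063 1.2037] 1.532866932064886 [-1.0591  0.0952  0.2223  0.7642 -0.4265  0.0764  0.8786  0.5847] grip [ 0.6139 -0.0491  0.1064]
```

Request:
apply_moves(moves=[{"linear":[0.005,0,0.02],"delta_rot":[0,0,0]},{"linear":[0,0,0.02],"delta_rot":[0,0,0]},{"linear":[0,0,0.02],"delta_rot":[0,0,0]},{"linear":[0,0,0.012],"delta_rot":[0,0,0]},{"linear":[0,0,0],"delta_rot":[0,0,0]},{"linear":[0,0,0],"delta_rot":[0,0,0]}])

```text
clock: 4.95
ee_pos: [0.6146, -0.0604, 0.088]
tcp_rot: [[0.04, 0.999, 0.002], [0.999, -0.04, -0.0], [-0.0, 0.002, -1.0]]
ft_force: [0.2, -0.3, 0.5]
width: 0.686
finger_force: 0.0
```

Request:
apply_moves(moves=[{"linear":[0,0,0],"delta_rot":[0,0,0]},{"linear":[0,0,0],"delta_rot":[0,0,0]},{"linear":[0,0,0],"delta_rot":[0,0,0]},{"linear":[0,0,0],"delta_rot":[0,0,0]},{"linear":[0,0,0],"delta_rot":[0,0,0]},{"linear":[0,0,0],"delta_rot":[0,0,0]}], jaw=0.015, grip_force=12)

```text
clock: 5.55
ee_pos: [0.6138, -0.06, 0.0868]
tcp_rot: [[0.039, 0.999, -0.0], [0.999, -0.039, -0.0], [-0.0, -0.0, -1.0]]
ft_force: [-0.0, 0.3, 0.5]
width: 0.216
finger_force: 12.0
```

Request:
apply_moves(moves=[{"linear":[0,-0.0025,-0.0055],"delta_rot":[0,0,0]},{"linear":[0,-0.0033,-0.005],"delta_rot":[0,0,0]},{"linear":[0,-0.004,-0.0045],"delta_rot":[0,0,0]},{"linear":[0,-0.0046,-0.0038],"delta_rot":[0,0,0]}])

```text
clock: 5.95
ee_pos: [0.5999, -0.0594, 0.1063]
tcp_rot: [[0.039, 0.999, 0.002], [0.999, -0.039, -0.0], [-0.0, 0.002, -1.0]]
ft_force: [6.2, 0.5, -3.2]
width: 0.221
finger_force: 12.0
```

```bash
python3 - <<'E'
from h import *
s=r.observe();print(s["ee_pos"],s["ft_force"],s["finger_force"],s["clock"])
E
```

```text
[ 0.59985531 -0.05939054  0.10625319] [ 6.20366867  0.46890142 -3.15863912] 12.047835141420364 5.95
```

Request:
apply_moves(moves=[{"linear":[0,-0.0051,-0.0031],"delta_rot":[0,0,0]},{"linear":[0,-0.0055,-0.0023],"delta_rot":[0,0,0]},{"linear":[0,-0.0058,-0.0015],"delta_rot":[0,0,0]},{"linear":[0,-0.006,-0.0006],"delta_rot":[0,0,0]},{"linear":[0,0,0],"delta_rot":[0,0,0]},{"linear":[0,0,0],"delta_rot":[0,0,0]}])

```text
clock: 6.55
ee_pos: [0.5772, -0.0584, 0.114]
tcp_rot: [[0.039, 0.999, 0.001], [0.999, -0.039, 0.0], [0.0, 0.001, -1.0]]
ft_force: [0.7, 1.8, 6.0]
width: 0.217
finger_force: 11.9
```

Request:
apply_moves(moves=[{"linear":[0,-0.006,0.0003],"delta_rot":[0,0,0]},{"linear":[0,-0.0059,0.0012],"delta_rot":[0,0,0]},{"linear":[0,-0.0056,0.0021],"delta_rot":[0,0,0]},{"linear":[0,-0.0052,0.0029],"delta_rot":[0,0,0]},{"linear":[0,-0.0048,0.0037],"delta_rot":[0,0,0]},{"linear":[0,-0.0042,0.0043],"delta_rot":[0,0,0]},{"linear":[0,-0.0035,0.0049],"delta_rot":[0,0,0]},{"linear":[0,-0.003,0.0061],"delta_rot":[0,0,0]},{"linear":[0,0,0],"delta_rot":[0,0,0]},{"linear":[0,0,0],"delta_rot":[0,0,0]}])

```text
clock: 7.55
ee_pos: [0.5378, -0.0565, 0.0868]
tcp_rot: [[0.039, 0.999, -0.003], [0.999, -0.039, 0.001], [0.001, -0.003, -1.0]]
ft_force: [-1.2, 4.2, -1.6]
width: 0.22
finger_force: 12.0
```

```bash
python3 - <<'E'
from h import *
a=save("scene","x.png");b=save("top","x2.png")
A=a[90:190,190:290];B=b[140:240,230:330]
cv2.imwrite("pics/c2.png",cv2.resize(np.hstack([A,B])[:,:,::-1],(800,400),interpolation=2))
E
```

```text
(no output)
```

View pics/c2.png

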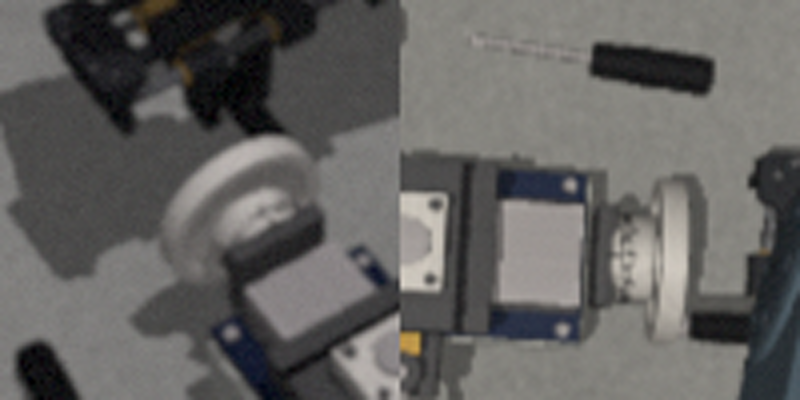

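The handle is now on the -x side at crop position (725,318), well past zero anticlockwise. I'll wind back clockwise, aiming to stop a little short of the top.

Request:
apply_moves(moves=[{"linear":[0,0.003,-0.0061],"delta_rot":[0,0,0]},{"linear":[0,0.0035,-0.0049],"delta_rot":[0,0,0]},{"linear":[0,0.0042,-0.0043],"delta_rot":[0,0,0]},{"linear":[0,0.0048,-0.0037],"delta_rot":[0,0,0]},{"linear":[0,0.0052,-0.0029],"delta_rot":[0,0,0]},{"linear":[0,0.0056,-0.0021],"delta_rot":[0,0,0]},{"linear":[0,0.0059,-0.0012],"delta_rot":[0,0,0]},{"linear":[0,0.003,-0.0003],"delta_rot":[0,0,0]},{"linear":[0,0,0],"delta_rot":[0,0,0]},{"linear":[0,0,0],"delta_rot":[0,0,0]}])

```text
clock: 8.65
ee_pos: [0.5745, -0.0583, 0.1141]
tcp_rot: [[0.039, 0.999, 0.0], [0.999, -0.039, 0.0], [0.0, 0.0, -1.0]]
ft_force: [-3.2, 4.6, 3.5]
width: 0.22
finger_force: 11.9
```

```bash
python3 - <<'E'
from h import *
s=r.observe();print(s["ee_pos"],s["ft_force"],s["finger_force"],s["width"])
E
```

```text
[ 0.57452291 -0.05827344  0.11412285] [-3.20704179  4.60986559  3.53588932] 11.927354112267494 0.2203419031261005
```

Request:
apply_moves(moves=[{"linear":[0,0,0],"delta_rot":[0,0,0]},{"linear":[0,0,0],"delta_rot":[0,0,0]},{"linear":[0,0,0],"delta_rot":[0,0,0]},{"linear":[0,0,-0.03],"delta_rot":[0,0,0]},{"linear":[0,0,-0.04],"delta_rot":[0,0,0]},{"linear":[-0.045,0,-0.01],"delta_rot":[0,0,0]},{"linear":[-0.045,0,0],"delta_rot":[0,0,0]},{"linear":[-0.045,0,0],"delta_rot":[0,0,0]},{"linear":[-0.045,0,0],"delta_rot":[0,0,0]},{"linear":[0,0,0],"delta_rot":[0,0,0]}], jaw=0.045)

```text
clock: 9.65
ee_pos: [0.5664, -0.2442, 0.1934]
tcp_rot: [[0.045, 0.999, 0.001], [0.999, -0.045, -0.003], [-0.003, 0.001, -1.0]]
ft_force: [-0.5, 0.1, 0.4]
width: 0.513
finger_force: 0.0
```

```bash
python3 - <<'E'
from h import *
np.set_printoptions(precision=4,suppress=True)
ims=[save(c,f"v{c}.png") for c in("scene","top")]
for n in("crank_grip","wheel_hub","clamp_ball","clamp_pivot","slide_top"):
  for c in("scene","top"):
    g=r.tip_of(n,c)
    if g: print(n,c,round(g[0]["conf"],2),np.array(g[0]["position"]))
A=ims[0][90:190,190:290];B=ims[1][160:260,250:350]
cv2.imwrite("pics/c3.png",cv2.resize(np.hstack([A,B])[:,:,::-1],(800,400),interpolation=2))
b=ims[1].astype(float)
m=((b.max(2)<50)).astype(np.uint8);m[:,:302]=0;m[:,342:]=0;m[:180]=0;m[225:]=0
p=np.argwhere(m)[:,::-1];print(len(p),p.min(0),p.max(0))
for c in range(302,330,3):
    q=p[p[:,0]==c];print(c,q[:,1].min() if len(q) else None,q[:,1].max() if len(q) else None)
# predicted rows at zero for handle axis, hub .5787
for s in(.02,.03,.04):
  for th in(-.06,0,.06):
    h=np.array([.579,.0,.092])+[.04*np.sin(th),0,.04*np.cos(th)]
    print(s,th,proj("top",h-.03*np.array([s,1,0])),proj("top",h-.079*np.array([s,1,0])),proj("scene",h-.079*np.array([s,1,0])))
E
```

```text
crank_grip scene 0.66 [234.5 115.4]
crank_grip top 0.69 [234.5 203. ]
wheel_hub scene 0.63 [245.3 138. ]
wheel_hub top 0.71 [297.7 204.4]
clamp_ball scene 0.6 [338.4 150.6]
clamp_ball top 0.8 [231.9 258.5]
clamp_pivot scene 0.76 [316.7 165. ]
clamp_pivot top 0.8 [226.4 230.6]
slide_top scene 0.71 [293.4 185.6]
slide_top top 0.58 [230.4 200.4]
221 [305 202] [335 209]
302 None None
305 202 208
308 202 208
311 202 208
314 202 208
317 202 209
320 202 209
323 203 209
326 203 209
329 203 209
0.02 -0.06 [317.3118 205.231 ] [338.6305 205.8913] [226.9797 105.081 ]
0.02 0 [317.3115 204.1852] [338.6265 204.8457] [226.1011 105.542 ]
0.02 0.06 [317.3007 203.1436] [338.6086 203.8042] [225.2259 106.046 ]
0.03 -0.06 [317.3124 205.3616] [338.6341 206.2352] [227.268  104.9224]
0.03 0 [317.3122 204.3157] [338.6301 205.1895] [226.3898 105.3831]
0.03 0.06 [317.3014 203.2741] [338.6122 204.1478] [225.515  105.8869]
0.04 -0.06 [317.3131 205.4922] [338.6377 206.5792] [227.5563 104.7638]
0.04 0 [317.3129 204.4463] [338.6337 205.5333] [226.6785 105.2243]
0.04 0.06 [317.3021 203.4046] [338.6158 204.4914] [225.804  105.7279]
```

View pics/c3.png

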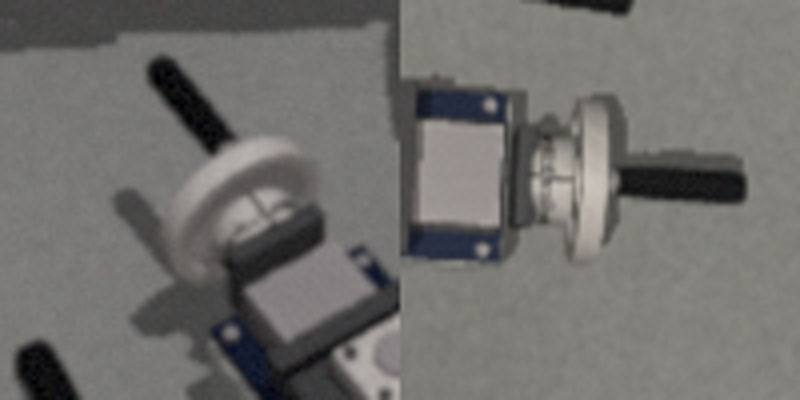

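The top half shows the handle axis at about row 205.6, with the rim centre at 204.6. At zero I'd expect it near 204.3, so it's slightly short of zero. I'll look closely at the dial line against the index.

```bash
python3 - <<'E'
from h import *
a=cv2.imread("pics/vscene.png");b=cv2.imread("pics/vtop.png")
bs=np.mean([r.capture("top").astype(float) for _ in range(4)],0)[:,:,::-1];as_=np.mean([r.capture("scene").astype(float) for _ in range(4)],0)[:,:,::-1]
A=as_[125:157,235:275];B=bs[188:220,275:315]
o=np.hstack([cv2.resize(X,(400,320),interpolation=cv2.INTER_CUBIC) for X in(A,B)])
cv2.imwrite("pics/c4.png",np.clip((o-40)*1.3,0,255).astype(np.uint8))
E
```

```text
(no output)
```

View pics/c4.png

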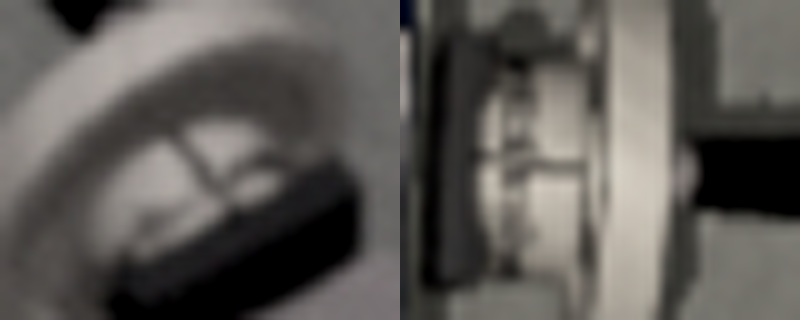

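The index line sits at crop row 156 and the dial's zero line at row 164, so about 0.06 rad (2.5 mm at the handle) is still to go. Both measures agree. I'll regrip and add it.

Request:
apply_moves(moves=[{"linear":[0.045,0,0],"delta_rot":[0,0,0]},{"linear":[0.045,0,0],"delta_rot":[0,0,0]},{"linear":[0.045,0,0],"delta_rot":[0,0,0]},{"linear":[0.045,0,0],"delta_rot":[0,0,0]},{"linear":[0,0,0],"delta_rot":[0,0,0]},{"linear":[0,0,0.03],"delta_rot":[0,0,0]},{"linear":[0,0,0.03],"delta_rot":[0,0,0]},{"linear":[0,0,0.02],"delta_rot":[0,0,0]},{"linear":[0,0,0],"delta_rot":[0,0,0]},{"linear":[0,0,0],"delta_rot":[0,0,0]}])

```text
clock: 11.65
ee_pos: [0.5742, -0.059, 0.1133]
tcp_rot: [[0.04, 0.999, -0.0], [0.999, -0.04, -0.0], [-0.0, -0.0, -1.0]]
ft_force: [0.5, -0.2, -0.3]
width: 0.506
finger_force: 0.0
```

Request:
apply_moves(moves=[{"linear":[0,0,0],"delta_rot":[0,0,0]},{"linear":[0,0,0],"delta_rot":[0,0,0]},{"linear":[0,0,0],"delta_rot":[0,0,0]},{"linear":[0,0,0],"delta_rot":[0,0,0]},{"linear":[0,0,0],"delta_rot":[0,0,0]}], jaw=0.015)

```text
clock: 12.15
ee_pos: [0.5744, -0.0587, 0.1138]
tcp_rot: [[0.039, 0.999, 0.001], [0.999, -0.039, -0.001], [-0.001, 0.001, -1.0]]
ft_force: [-0.7, -0.7, 4.1]
width: 0.223
finger_force: 11.8
```

Request:
apply_moves(moves=[{"linear":[0,0.0014,0],"delta_rot":[0,0,0]},{"linear":[0,0.0014,0],"delta_rot":[0,0,0]},{"linear":[0,0,0],"delta_rot":[0,0,0]},{"linear":[0,0,0],"delta_rot":[0,0,0]},{"linear":[0,0,0],"delta_rot":[0,0,0]}])

```text
clock: 12.65
ee_pos: [0.5769, -0.0588, 0.1136]
tcp_rot: [[0.039, 0.999, 0.0], [0.999, -0.039, -0.0], [-0.0, 0.0, -1.0]]
ft_force: [-2.1, -0.9, 6.5]
width: 0.217
finger_force: 11.7
```

Request:
apply_moves(moves=[{"linear":[0,0,0],"delta_rot":[0,0,0]},{"linear":[0,0,0],"delta_rot":[0,0,0]},{"linear":[0,0,0],"delta_rot":[0,0,0]},{"linear":[0,0,-0.03],"delta_rot":[0,0,0]},{"linear":[0,0,-0.04],"delta_rot":[0,0,0]},{"linear":[-0.045,0,-0.01],"delta_rot":[0,0,0]},{"linear":[-0.045,0,0],"delta_rot":[0,0,0]},{"linear":[-0.045,0,0],"delta_rot":[0,0,0]},{"linear":[-0.045,0,0],"delta_rot":[0,0,0]},{"linear":[0,0,0],"delta_rot":[0,0,0]}], jaw=0.045)

```text
clock: 13.65
ee_pos: [0.5691, -0.2438, 0.1929]
tcp_rot: [[0.045, 0.999, 0.0], [0.999, -0.045, -0.002], [-0.002, 0.0, -1.0]]
ft_force: [-0.8, 0.9, -0.3]
width: 0.508
finger_force: 0.0
```

```bash
python3 - <<'E'
from h import *
np.set_printoptions(precision=4,suppress=True)
bs=np.mean([r.capture("top").astype(float) for _ in range(4)],0)[:,:,::-1]
A=bs[180:228,290:350];B=bs[188:220,275:315]
A=cv2.resize(A,(400,320),interpolation=2);B=cv2.resize(B,(400,320),interpolation=2)
cv2.imwrite("pics/c5.png",np.clip((np.hstack([A,B])-40)*1.3,0,255).astype(np.uint8))
b=bs;m=b.max(2)<60
for c in(308,314,320,326):
    col=np.clip(110-b[195:216,c].max(1),0,None);print(c,(col*np.arange(195,216)).sum()/col.sum())
# ball and boss
r.capture("scene")
for n,z in(("clamp_ball",.1245),("clamp_pivot",.1245),("clamp_shoe",.117),("stage",0)):
  for c in("scene","top"):
    for g in r.tip_of(n,c)[:1]: print(n,c,round(g["conf"],2),np.array(g["position"]),atz(c,g["position"],z))
dark=(bs.max(2)<50).astype(np.uint8);n,l,st,ce=cv2.connectedComponentsWithStats(dark)
for i in range(1,n):
    if 215<ce[i][0]<250 and 240<ce[i][1]<275:print("dark blob",st[i],ce[i],atz("top",ce[i],.1245))
E
```

```text
308 203.4278150370632
314 203.51165080406957
320 203.89046988749172
326 204.16614024005054
clamp_ball scene 0.74 [338.  150.9] [0.4523 0.1638 0.1245]
clamp_ball top 0.62 [230.8 256.9] [0.4563 0.1669 0.1245]
clamp_pivot scene 0.69 [316.9 167.8] [0.5164 0.1704 0.1245]
clamp_pivot top 0.63 [227.1 231.3] [0.5143 0.1763 0.1245]
clamp_shoe scene 0.48 [313.3 170.4] [0.523  0.1676 0.117 ]
clamp_shoe top 0.47 [229.6 223.5] [0.5323 0.1712 0.117 ]
stage scene 0.94 [287.1 213.1] [0.5882 0.169  0.    ]
stage top 0.6 [233.1 204. ] [0.5846 0.1685 0.    ]
dark blob [229 255   8   8  52] [232.5 258.5] [0.4528 0.163  0.1245]
```

View pics/c5.png

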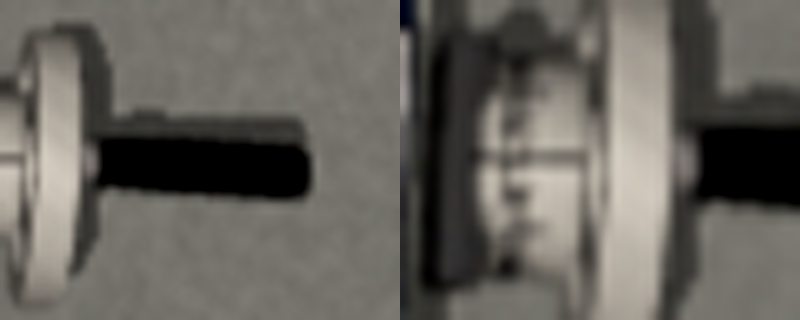

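The dial's zero line and the index are now collinear at row 157. The ball is at (0.453, 0.163), 60 mm from the estimated pivot at (0.512, 0.171). Next is the clamp, with the fingers closed.

Request:
apply_moves(moves=[{"linear":[0.0463,-0.0161,0],"delta_rot":[0,0,0]},{"linear":[0.0463,-0.0161,0],"delta_rot":[0,0,0]},{"linear":[0.0463,-0.0161,0],"delta_rot":[0,0,0]},{"linear":[0.0463,-0.0161,0],"delta_rot":[0,0,0]},{"linear":[0.0463,-0.0161,0],"delta_rot":[0,0,0]},{"linear":[0.0463,-0.0161,0],"delta_rot":[0,0,0]},{"linear":[0.0463,-0.0161,0],"delta_rot":[0,0,0]},{"linear":[0.04,-0.0161,0],"delta_rot":[0,0,0]},{"linear":[0,0,0],"delta_rot":[0,0,0]},{"linear":[0,0,0],"delta_rot":[0,0,0]}], jaw=0.0)

```text
clock: 15.3
ee_pos: [0.4553, 0.1312, 0.1933]
tcp_rot: [[0.037, 0.999, 0.001], [0.999, -0.037, -0.0], [-0.0, 0.001, -1.0]]
ft_force: [0.8, 0.7, -0.1]
width: 0.007
finger_force: 0.0
```

Request:
apply_moves(moves=[{"linear":[0,0,0.025],"delta_rot":[0,0,0]},{"linear":[0,0,0.025],"delta_rot":[0,0,0]},{"linear":[0,0,0.02],"delta_rot":[0,0,0]},{"linear":[0,0,0.01],"delta_rot":[0,0,0]},{"linear":[0,0,0],"delta_rot":[0,0,0]},{"linear":[0,0,0],"delta_rot":[0,0,0]},{"linear":[0,0,0],"delta_rot":[0,0,0]}])

```text
clock: 16.0
ee_pos: [0.4565, 0.1302, 0.1142]
tcp_rot: [[0.04, 0.999, 0.002], [0.999, -0.04, 0.0], [0.0, 0.002, -1.0]]
ft_force: [-0.2, -0.4, 0.1]
width: 0.006
finger_force: 0.0
```

Request:
apply_moves(moves=[{"linear":[0.006,0,0],"delta_rot":[0,0,0]},{"linear":[0.003,0,0],"delta_rot":[0,0,0]},{"linear":[0.002,0,0],"delta_rot":[0,0,0]},{"linear":[0.002,0,0],"delta_rot":[0,0,0]},{"linear":[0.002,0,0],"delta_rot":[0,0,0]},{"linear":[0,0,0],"delta_rot":[0,0,0]},{"linear":[0,0,0],"delta_rot":[0,0,0]}])

```text
clock: 16.7
ee_pos: [0.4558, 0.1456, 0.1129]
tcp_rot: [[0.039, 0.999, -0.0], [0.999, -0.039, 0.0], [0.0, -0.0, -1.0]]
ft_force: [-0.7, -0.6, -0.4]
width: 0.002
finger_force: 0.4
```

Request:
apply_moves(moves=[{"linear":[0.003,-0.0014,0],"delta_rot":[0,0,3]},{"linear":[0.003,-0.0014,0],"delta_rot":[0,0,3]},{"linear":[0.003,-0.0014,0],"delta_rot":[0,0,3]},{"linear":[0.003,-0.0014,0],"delta_rot":[0,0,3]},{"linear":[0.003,-0.0014,0],"delta_rot":[0,0,3]},{"linear":[0.003,-0.0014,0],"delta_rot":[0,0,3]}])

```text
clock: 17.3
ee_pos: [0.4507, 0.1646, 0.1129]
tcp_rot: [[0.348, 0.937, -0.0], [0.937, -0.348, -0.0], [-0.0, -0.0, -1.0]]
ft_force: [-0.0, -1.5, -0.3]
width: 0.006
finger_force: 0.5
```

Request:
apply_moves(moves=[{"linear":[0.003,-0.0014,0],"delta_rot":[0,0,3]},{"linear":[0.003,-0.0014,0],"delta_rot":[0,0,3]},{"linear":[0.003,-0.0014,0],"delta_rot":[0,0,3]},{"linear":[0.003,-0.0014,0],"delta_rot":[0,0,3]},{"linear":[0.002,-0.0009,0],"delta_rot":[0,0,2]}])

```text
clock: 17.8
ee_pos: [0.4509, 0.1797, 0.1129]
tcp_rot: [[0.564, 0.825, -0.0], [0.825, -0.564, -0.001], [-0.001, 0.0, -1.0]]
ft_force: [-1.6, -5.3, -0.4]
width: 0.007
finger_force: 2.2
```

Request:
apply_moves(moves=[{"linear":[0.002,-0.0009,0],"delta_rot":[0,0,2]},{"linear":[0.002,-0.0009,0],"delta_rot":[0,0,2]}])

```text
clock: 18.0
ee_pos: [0.4513, 0.1831, 0.1126]
tcp_rot: [[0.62, 0.785, -0.002], [0.785, -0.62, -0.002], [-0.003, 0.0, -1.0]]
ft_force: [-2.9, -8.1, 1.7]
width: 0.008
finger_force: 3.1
```

Request:
apply_moves(moves=[{"linear":[0,0,0],"delta_rot":[0,0,0]},{"linear":[0,0,0],"delta_rot":[0,0,0]}])

```text
clock: 18.2
ee_pos: [0.4513, 0.1832, 0.1126]
tcp_rot: [[0.619, 0.785, -0.002], [0.785, -0.619, -0.002], [-0.003, 0.0, -1.0]]
ft_force: [-1.8, -5.5, 2.0]
width: 0.005
finger_force: 2.4
```

Request:
apply_moves(moves=[{"linear":[0.001,-0.0004,0],"delta_rot":[0,0,1]},{"linear":[0,0,0],"delta_rot":[0,0,0]},{"linear":[0,0,0],"delta_rot":[0,0,0]}])

```text
clock: 18.5
ee_pos: [0.4514, 0.1839, 0.1126]
tcp_rot: [[0.633, 0.774, -0.002], [0.774, -0.633, -0.003], [-0.003, -0.0, -1.0]]
ft_force: [-2.1, -7.1, 1.7]
width: 0.008
finger_force: 3.0
```

Request:
apply_moves(moves=[{"linear":[0.001,-0.0004,0],"delta_rot":[0,0,1]},{"linear":[0.001,-0.0004,0],"delta_rot":[0,0,1]}])

```text
clock: 18.7
ee_pos: [0.4517, 0.1857, 0.1124]
tcp_rot: [[0.66, 0.751, -0.003], [0.751, -0.66, -0.003], [-0.004, -0.0, -1.0]]
ft_force: [-4.2, -8.1, 2.0]
width: 0.003
finger_force: 3.9
```

Request:
apply_moves(moves=[{"linear":[0.0008,-0.0004,0],"delta_rot":[0,0,0.8]}])

```text
clock: 18.8
ee_pos: [0.4519, 0.1865, 0.1124]
tcp_rot: [[0.67, 0.742, -0.003], [0.742, -0.67, -0.003], [-0.005, -0.0, -1.0]]
ft_force: [-4.4, -8.6, 1.7]
width: 0.005
finger_force: 4.0
```

Request:
apply_moves(moves=[{"linear":[0.0008,-0.0004,0],"delta_rot":[0,0,0.8]}])

```text
clock: 18.9
ee_pos: [0.452, 0.1873, 0.1124]
tcp_rot: [[0.68, 0.733, -0.003], [0.733, -0.68, -0.004], [-0.005, -0.0, -1.0]]
ft_force: [-4.4, -9.7, 1.6]
width: 0.008
finger_force: 4.2
```

Request:
apply_moves(moves=[{"linear":[0,0,0],"delta_rot":[0,0,0]},{"linear":[0,0,0],"delta_rot":[0,0,0]}])

```text
clock: 19.1
ee_pos: [0.4521, 0.1873, 0.1124]
tcp_rot: [[0.68, 0.733, -0.003], [0.733, -0.68, -0.003], [-0.005, -0.0, -1.0]]
ft_force: [-3.6, -8.9, 1.9]
width: 0.008
finger_force: 4.0
```

Request:
apply_moves(moves=[{"linear":[-0.005,0,0],"delta_rot":[0,0,0]},{"linear":[-0.02,0,0],"delta_rot":[0,0,0]},{"linear":[-0.03,0,0],"delta_rot":[0,0,0]},{"linear":[0,0,-0.04],"delta_rot":[0,0,0]},{"linear":[0,0,-0.04],"delta_rot":[0,0,0]},{"linear":[-0.04,-0.02,0],"delta_rot":[0,0,0]},{"linear":[-0.04,-0.02,0],"delta_rot":[0,0,0]},{"linear":[0,0,0],"delta_rot":[0,0,0]},{"linear":[0,0,0],"delta_rot":[0,0,0]}])

```text
clock: 20.0
ee_pos: [0.3324, 0.1173, 0.1936]
tcp_rot: [[0.681, 0.733, 0.003], [0.733, -0.681, 0.0], [0.003, 0.002, -1.0]]
ft_force: [0.6, 0.7, 0.9]
width: 0.004
finger_force: 0.0
```

```bash
python3 - <<'E'
from h import *
im=[r.capture(c)[:,:,::-1].copy() for c in("scene","top")]
A=im[0][100:220,180:360];B=im[1][160:280,180:360]
cv2.imwrite("pics/c6.png",cv2.resize(np.hstack([A,B]),(800,267),interpolation=2))
b=im[1].astype(float)
for c in(308,314,320,326):
    col=np.clip(110-b[195:216,c].max(1),0,None);print(c,(col*np.arange(195,216)).sum()/col.sum())
print(r.observe()["ee_pos"],r.observe()["ft_force"])
E
```

```text
308 203.37206085753803
314 203.4828897338403
320 203.82041343669252
326 204.08550185873605
[0.33337471 0.11740894 0.19362636] [ 0.9741528   0.32045567 -0.84579456]
```

View pics/c6.png

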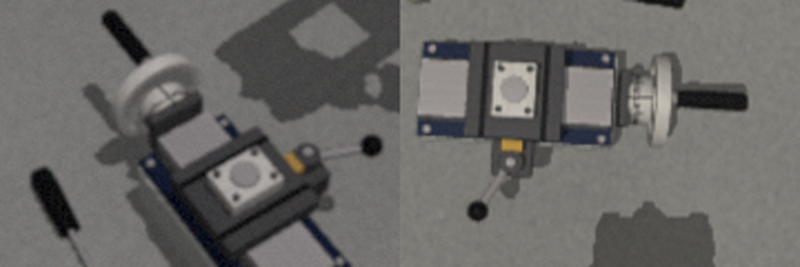

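The lever has swung to about 40° towards +y, with the ball at crop position (478,210). The handle rows are unchanged, so the crank is still at zero, and the arm is clear of everything.

```bash
python3 -c "
from rig import r
print(r.hand_in())"
```

```text
the job is handed in; nothing more can be done
None
```

The job is handed in, with no verdict returned: the dial's zero line is on the index with the slack taken up clockwise, the clamp is nipped up at about 10 N, and no bystander was approached.

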